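Press a lamp battery onto the sprung plunger of its contact tester and hold it at the stop

ROBOT

A 6-joint arm with a two-finger parallel gripper is mounted at the origin on a cart in front of the work surface, level with it; the furniture and walls round the work are solid. World frame = base frame: x ahead of the robot, y to its left, z up, the work surface at z = 0. Lengths are in m, angles in degrees, forces in N, time in s.
With the tool pointing down it reaches from about 0.325 to 0.9 m from the base axis. Payload 3.5 kg.
Tool frame: the origin (TCP) lies on the centre line of the jaws, within the pads' length; the fingertips stand tcp_to_tips ahead of it and the grasp point (between the pads) is the TCP (tcp_to_tips is the distance from the TCP to the fingertips, in m); z points along the fingers, y is the line along which they close (so a half turn about z gives the same grasp; the last joint's range is limited). The gripper opens to 85 mm and grips with 20 to 120 N. Pads are 22 mm wide; open, the fingers measure 114 mm over their backs; the gripper's body (76 mm by 85 mm) begins 54 mm behind the grasp point. The pads swing forward as they close: fully open they stand 13 mm farther back than shut.
Start: joints at [-70.898, 15.837, -1.513, 72.651, 0, 84.076], TCP at [0.264, -0.566, 0.25] pointing down, gripper open.
Joint ranges: [-178.77, 178.77], [-48.84, 107.48], [-61.69, 71.31], [-111.58, 123.2], [-90, 87.43], [-180, 180]. Speed limits (degrees/s): [147.25, 147.25, 180, 180, 180, 180].

INTERFACE

Orientations are given as [roll, pitch, yaw] about the fixed x, y, z axes, in that order (R = Rz(yaw) Ry(pitch) Rx(roll)).
In Python, from plant import read_state, camera, camera_params, job_done, search_frame, regions_of, tcp_to_tips gives the robot as it stands.
- The arm moves only by the tool carry_out, never from a script. Its argument "moves" is a list that holds one entry, the list of rows, each a list of 5 numbers: the shift along the tool's x, y, z in mm, then the turn about the tool's z in degrees, then the closure, from 0 (fully open) to 1 (shut). In form: [[[x, y, z, turn, gripper], ...]]. A call has 1 to 5 rows; each row shifts and turns the commanded pose from where the row before left it, along the tool's axes as they then stand; what a row does not reach is not made up. A row lasts 1/12 s, in which the tool goes at most 41.7 mm and 7.16 degrees, less where a joint would pass 70% of its speed; a pose out of reach is approached as far as the arm can. A call with a gripper value outside its range is refused whole. The fingers move at their own pace and stop on an object; "newtons" is the grip in N (left out, the last holds). Time passes only in rows, so rows that do not move let the fingers close. It gives the time, the measured TCP pose, the force and the opening at its end, in the units of the state.
- read_state(): the state, without advancing time (a new reading comes with each control period).
- camera(name): name is "side" or "top"; returns the picture (384x512x3 uint8, blue, green, red); there is no depth.
- camera_params(name): a dict with "K" (3x3 intrinsics, pixels), "eye" and "orientation" of the camera in the world. Camera axes: x right, y up, looking along -z (the intrinsics and any distortion apply to the point x, -y, -z); pixel columns grow to the right and rows downward; lengths in m; the calibration is good to about 2 mm. A picture is of the moment at which its call begins. camera_params takes no time and is no camera call.
- job_done(): hands the job in, once; it reports no verdict.
Trained networks look in the newest picture that a camera, given by its name, has taken for a name from the list of things; names that differ only in an ending like _2 or _b are one class to them, and where a whole thing is asked for, a point or a joint stands for the part that bears it (a point fixed in the world has none). Each returns a list of dicts, best first, with "p" (0 to 1); they miss things now and then, are a little off and sometimes report something else, mostly with a low value. They report only what shows in the picture. A call takes as long as a camera call. They do not tell look-alikes from the thing itself.
- search_frame(camera, target): "rect" ([centre column, centre row, width, height] in pixels, round what is visible of it).
- regions_of(camera, target): "pixels" (384x512 bool, what is visible of it) and "rect" ([centre column, centre row, width, height] in pixels, round what is visible of it).
The state is a dict: "time": time; "qpos": joint angles; "joint_vel": joint speeds; "effort": joint torques, N m; "position": TCP position; "tool_rot": TCP orientation; "wrist_force": force on the tool from outside, world axes, zero at the start; "wrist_torque": the same for the moment, N m; "grip_width": finger opening in m.
Only numpy, scipy, OpenCV 4.12 (cv2) and the standard library are available. Lean on these libraries where they do the work, as an engineer would, in place of code of your own. Each camera call takes 0.05 s, during which the arm holds its last target. There are 200 camera calls.

TASK

Pull the black battery cartridge by its grip straight up out of the charging dock, where a spring catch holds it, then put its stem into the pocket of the contact tester and press it down against the sprung plunger until its shoulder sits flat on the steel stop rim, firmly but without ramming it. The plunger would push it up again, so do not let go: your program finishes while the cartridge is still held pressed against the rim. Leave the tin, spool, block, tape roll, wooden clamp and loupe where they are.

Things in the scene. Friction and masses are not known exactly. Their poses are not given: they have to be found in the camera images.
- cartridge: Black battery cartridge, 80 mm tall, about 0.12 kg. Origin: centre of the stem's underside; z up, x along its longer side. Stem 30 (x) by 18 (y) mm, z 0 to 34, foot 2 mm narrower a side in the last 3 mm, catch notch in both x faces at z 10.5 to 21.5; shoulder plate 56 by 44, z 34 to 40; block grip 40 (x) by 26 (y), z 40 to 80: take it across its 26 mm. Same after a half turn about z.
- cartridge_shoulder (a point): Centre of the underside of the cartridge's shoulder plate (34 mm above the cartridge's origin); this face meets the stop rim.
- dock: Grey charging dock on the wooden side board, the cartridge in it, steel catch knob in front, 84 (x) by 64 (y) mm, 44 tall, fixed. Origin: centre of its underside, z up. At the start the cartridge is fully home in its pocket, aligned with it (origin 10 mm above the dock's), shoulder on the dock's top, stem 34 mm deep, 1.2 mm play a side. Pulling it straight up takes 8 to 12 N at first, then about 5 N to 12 mm.
- dock_catch (a joint): The dock's sprung catch, a ball nose that reaches 3.2 mm into the notch of the stem; m, 0 = fully sprung in, grows as it is pushed back (at most 0.006).
- tester: Contact tester: grey block 76 (x) by 64 (y) mm on a black base 84 by 68, steel top plate, 60 mm tall in all, green window in front, fixed. Origin: centre of its underside, z up. The rectangular pocket is 34 (x) by 22 (y) mm, 2 mm play a side round the cartridge's stem, its mouth bevelled by 4 mm; it takes the stem either way round.
- stop_rim: The steel top plate of the tester, 76 by 64 by 8 mm, round the pocket's mouth: the hard stop for the cartridge's shoulder. Origin: centre of its underside (52 mm above the tester's origin), fixed to the tester.
- rim_top (a point): Centre of the pocket's mouth, level with the top of the stop rim (60 mm above the tester's origin). With the cartridge home, cartridge_shoulder lies here.
- plunger (a joint): The upright sprung brass plunger in the tester's pocket; m, 0 = fully up (its top 20 mm below the rim), grows as it is pressed down. The stem meets it with 14 mm still to go; it pushes back with 4 N at first and 9.6 N at 0.014, where the shoulder meets the rim; it could itself go to 0.0155. It lifts the cartridge if let go.
- tin: Round silver tin, 60 mm across, 27 mm tall, a bystander. Origin: centre of its underside.
- spool: Solder spool standing on its flange, 60 mm across, 32 mm tall, a bystander. Origin: centre of its underside.
- bench_block: Square steel block, 63 by 63 by 20 mm, a bystander. Origin: centre of its underside.
- tape_roll: Roll of masking tape lying flat, 103 mm across, 25 mm tall, a bystander. Origin: centre of its underside.
- ring_clamp: Wooden ring clamp, 126 mm long, 27 wide, 18 tall, lying flat, a bystander. Origin: centre of its underside.
- loupe: Small folding loupe, 24 by 36 by 17 mm, a bystander. Origin: centre of its underside.
Things that resemble listed ones, but are neither listed nor needed, are in the scene too. Leave any blue look-alike of the cartridge alone.

How it is judged (in metres and radians):
On the way, in this order (a step that is already met when the one before it is completed fails the run):
1. the cartridge is out of the dock, held by the fingers, the catch sprung back in, the plunger untouched (z of cartridge in the frame of dock above 0.048 m and contact force between the fingers and cartridge above 1 N and value of joint dock_catch below 0.001 m and value of joint plunger below 0.002 m), for 0.1 s.
2. the cartridge is pressed down to the stop rim and kept there (value of joint plunger above 0.012 m and contact force between cartridge and stop_rim above 1 N and distance between cartridge_shoulder and rim_top below 0.004 m), for 0.5 s.
At the end, for the whole second after the job is handed in: The fingers still hold the cartridge, at rest and upright (within 3 degrees) in the tester's pocket, the plunger pressed at least 12 mm, the shoulder within 1.5 mm of the rim and pressing on it with 1 to 25 N beyond the spring's push; no bystander has moved 15 mm (value of joint plunger above 0.012 m and contact force between cartridge and stop_rim between 1 and 25 N and horizontal distance between cartridge_shoulder and rim_top below 0.0035 m and z of cartridge_shoulder in the frame of rim_top below 0.0015 m and angle between cartridge's own z axis and vertical below 0.05 rad and linear speed of cartridge below 0.01 m/s and contact force between the fingers and cartridge above 1 N and distance of each of tin, spool, bench_block, tape_roll, ring_clamp, loupe from where it was at the start of the episode below 0.015 m); the arm keeps its last pose, push and grip.
It fails at once if the cartridge is rammed onto the rim (over 45 N) (contact force between cartridge and stop_rim above 45 N).
It fails at once if a bystander is pushed aside (distance of any of tin, spool, bench_block, tape_roll, ring_clamp, loupe from where it was at the start of the episode above 0.02 m).
It also fails if it takes over 48 s, if anything falls off the work surface, if the arm or the gripper's body presses on something with over 40 N, if the wrist force passes 120 N, or if a joint passes its speed limit or range.

## Working session

There is one attempt and no reset: what is moved stays moved. The work goes in short steps, Python scripts to look and compute and a tool call to move; the robot and the scene stay as the last step left them, time stands still between calls to the robot, and variables do not carry over. Pictures are saved under pics/ and viewed, on a budget of 10 in all, crops included, one or two more only if the job needs it, and the job is handed in when it is done.

Besides the shell and the picture viewer there is one more tool, called after "Emit:" in YAML: its name, and indented under it one key for each argument. carry_out: Moves the arm, as the interface text tells. Its arguments: {"type":"object","properties":{"moves":{"type":"array","items":{"type":"array","items":{"type":"array","items":{"type":"number"}}}},"newtons":{"type":"number"}},"required":["moves"]}

```bash
mkdir -p pics; ls; python3 - <<'E'
from plant import *
import cv2,numpy as np
print(read_state()); print(tcp_to_tips)
ims=[]
for c in ("side","top"):
    im=camera(c); cv2.imwrite(f"pics/{c}0.png",im); print(c,camera_params(c))
    for t in ("cartridge","dock","tester","stop_rim"):
        print(c,t,[(round(d["p"],2),np.round(d["rect"],1).tolist()) for d in regions_of(c,t)[:4]])
E
```

```text
pics
{'time': 0.0, 'qpos': array([-7.08972640e+01,  1.58768607e+01, -1.59924395e+00,  7.26511981e+01,
        1.45231956e-04,  8.40760426e+01]), 'joint_vel': array([ 0.03972817, -0.03813317, -0.02621585, -0.02892019, -0.00579931,
        0.02468511]), 'effort': array([ 8.26092150e-05, -4.45503831e+01,  2.95205301e+01,  1.63271825e-02,
       -9.30475110e-07,  1.03809271e-05]), 'position': array([ 0.2641487 , -0.56560687,  0.24916329]), 'tool_rot': array([-1.79873392e+02, -1.32831620e-02,  2.50266785e+01]), 'wrist_force': array([-0.24538704,  0.47179669, -0.32097254]), 'wrist_torque': array([ 0.04884159, -0.02522283,  0.01681921]), 'grip_width': 0.0852291533909144}
0.019
side {'K': array([[351.97410889,   0.        , 255.3460861 ],
       [  0.        , 351.97410889, 198.22767525],
       [  0.        ,   0.        ,   1.        ]]), 'eye': array([ 1.01389478, -0.45837032,  0.87596382]), 'orientation': array([33.82508618, -0.16597059, 67.5073725 ])}
side cartridge [(0.65, [242.5, 165.7, 10.8, 20.3]), (0.62, [225.1, 243.9, 23.5, 25.6])]
side dock [(0.68, [187.9, 236.2, 21.3, 41.7]), (0.62, [223.1, 249.1, 37.6, 40.9])]
side tester [(0.62, [215.4, 196.4, 30.9, 37.9])]
side stop_rim [(0.9, [213.8, 190.7, 35.3, 28.8])]
top {'K': array([[438.32256271,   0.        , 254.98243703],
       [  0.        , 438.32256271, 195.07541755],
       [  0.        ,   0.        ,   1.        ]]), 'eye': array([ 0.41646821, -0.25118756,  0.99481699]), 'orientation': array([  6.7666922 ,   1.42630506, -91.53715763])}
top cartridge [(0.77, [317.4, 161.4, 21.7, 30.1]), (0.58, [257.6, 270.6, 22.6, 31.5])]
top dock [(0.92, [317.6, 164.3, 37.9, 46.7]), (0.7, [355.3, 196.1, 13.6, 58.1])]
top tester [(0.58, [307.4, 236.6, 41.9, 43.0]), (0.57, [308.2, 235.8, 35.3, 44.5])]
top stop_rim [(0.84, [307.6, 235.6, 40.1, 41.0])]
```

```bash
python3 - <<'E'
import cv2
a=cv2.imread("pics/top0.png");cv2.imwrite("pics/top0c.png",cv2.resize(a[110:310,200:400],(600,600),interpolation=cv2.INTER_CUBIC))
b=cv2.imread("pics/side0.png");cv2.imwrite("pics/side0c.png",cv2.resize(b[130:290,130:290],(600,600),interpolation=cv2.INTER_CUBIC))
E
```

```text
(no output)
```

View pics/top0.png

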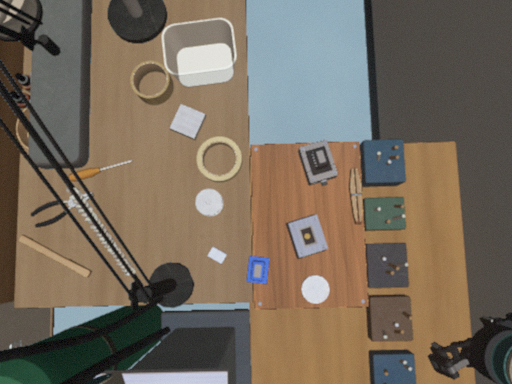

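View pics/top0c.png

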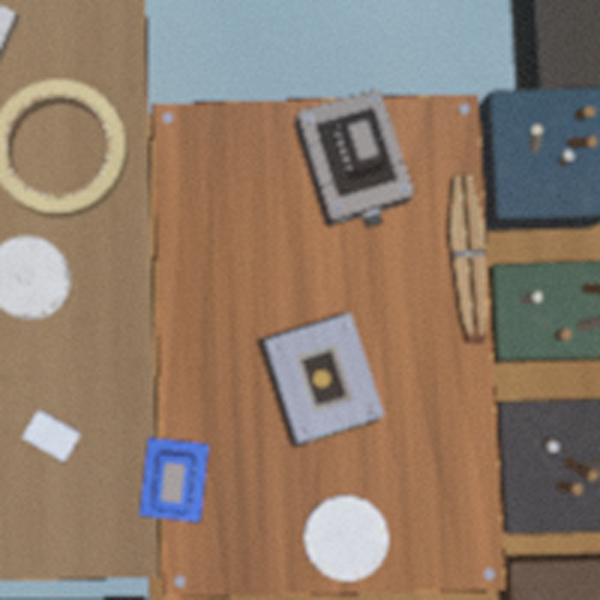

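View pics/side0c.png

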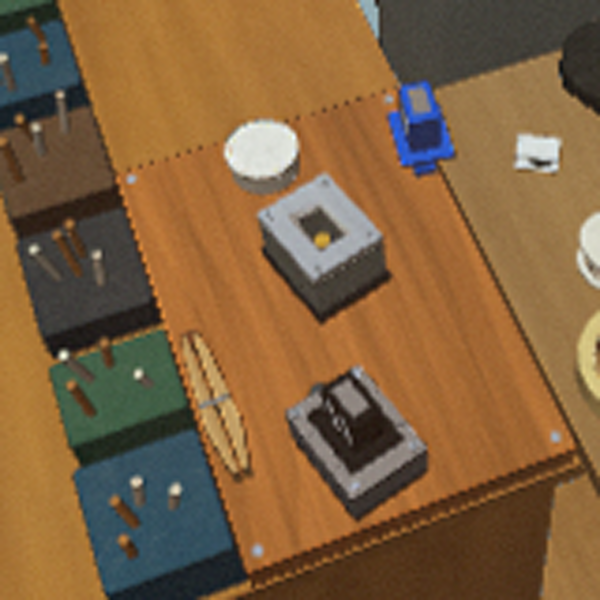

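The side board carries three candidates. The black cartridge in the grey dock is at top (317,161) and side (225,244). The grey tester with the brass plunger is at top (307,236) and side (215,194). The blue look-alike at top (258,270) stays untouched. Black in the dock with the steel knob matches the description, and the enlarged crops confirm it. Next I'll triangulate from the corners.

```bash
cat > h.py <<'E'
import numpy as np,cv2
from scipy.spatial.transform import Rotation as R
from scipy.optimize import least_squares
from plant import *
def proj(c,P):
    p=camera_params(c); q=R.from_euler('xyz',p["orientation"],degrees=True).as_matrix()
    v=(np.atleast_2d(P)-p["eye"])@q; v=v*[1,-1,-1]; v=v@p["K"].T
    return v[:,:2]/v[:,2:]
def fit(top,side,L,W,x0):
    """rectangle L(x) x W(y), corners in cyclic order in both views; pose x,y,z,yaw"""
    top,side=np.array(top,float),np.array(side,float)
    C=np.array([[1,1],[-1,1],[-1,-1],[1,-1]])*[L/2,W/2]; best=None
    for cyc in range(4):
     for k in range(4):
      for y0 in (0,1.57):
        t=np.roll(top[::-1],cyc,0); s=np.roll(side[::-1],k,0)
        def f(v):
            c,s_=np.cos(v[3]),np.sin(v[3]); P=np.c_[C@np.array([[c,s_],[-s_,c]]),np.zeros(4)]+v[:3]
            return np.r_[proj("top",P)-t,proj("side",P)-s].ravel()
        r=least_squares(f,list(x0)+[y0])
        if best is None or r.cost<best.cost: best=r
    v=best.x; return np.round(v[:3],4),round(np.degrees(v[3])%180,1),np.round(best.fun,1).tolist()
T=lambda a:np.array(a)/3+[200-1/3,110-1/3]
S=lambda a:np.array(a)/3.75+[130-.37,130-.37]
E
python3 - <<'E'
from h import *
for n,t,s,L,W in [("rim",[(262,341),(350,314),(383,412),(297,444)],[(258,214),(325,174),(384,240),(318,281)],.076,.064),
 ("dock",[(297,113),(377,92),(412,190),(332,222)],[(288,412),(356,370),(428,452),(357,500)],.084,.064),
 ("pocket",[(302,358),(335,347),(348,398),(316,408)],[(299,220),(323,206),(345,232),(321,250)],.034,.022),
 ("grip",[(345,122),(372,118),(383,158),(357,165)],[(327,388),(352,372),(375,405),(350,425)],.040,.026)]:
    print(n,*fit(T(t),S(s),L,W,[.45,-.35,.05]))
E
```

```text
Traceback (most recent call last):
  File "h.py", line 20, in fit
    r=least_squares(f,list(x0)+[y0])
  File "h.py", line 19, in f
    return np.r_[proj("top",P)-t,proj("side",P)-s].ravel()
                                 ~~~~^^^^^^^^^^
  File "h.py", line 6, in proj
    p=camera_params(c); q=R.from_euler('xyz',p["orientation"],degrees=True).as_matrix()
ValueError: time passes only in moves, steps and waits
```

```bash
sed -i 's/^def proj/CP={c:camera_params(c) for c in ("top","side")}\ndef proj/; s/p=camera_params(c)/p=CP[c]/' h.py
python3 - <<'E'
from h import *
print(read_state()["time"])
for n,t,s,L,W in [("rim",[(262,341),(350,314),(383,412),(297,444)],[(258,214),(325,174),(384,240),(318,281)],.076,.064),
 ("dock",[(297,113),(377,92),(412,190),(332,222)],[(288,412),(356,370),(428,452),(357,500)],.084,.064),
 ("pocket",[(302,358),(335,347),(348,398),(316,408)],[(299,220),(323,206),(345,232),(321,250)],.034,.022),
 ("grip",[(345,122),(372,118),(383,158),(357,165)],[(327,388),(352,372),(375,405),(350,425)],.040,.026)]:
    print(n,*fit(T(t),S(s),L,W,[.45,-.35,.05]))
E
```

```text
0.5
rim [ 0.4384 -0.3401  0.0566] 16.6 [0.5, -0.1, 0.3, -0.2, 0.3, 1.0, -0.4, -0.4, 0.5, -0.9, 0.6, 0.1, 0.2, 0.6, -0.4, 0.2]
dock [ 0.6022 -0.3717  0.0373] 16.0 [-0.5, 0.4, -0.2, -0.3, 0.8, 1.6, 0.3, -1.2, 0.6, -0.6, 1.0, -0.9, -0.5, 1.1, -0.4, 0.8]
pocket [ 0.4385 -0.341   0.0568] 13.7 [-0.5, -0.4, -0.7, 1.1, 0.4, 0.1, 0.1, -1.0, -0.6, -0.3, -0.0, -0.3, 0.1, 0.7, -0.5, -0.2]
grip [ 0.6014 -0.3723  0.0886] 11.7 [2.2, 2.1, 1.1, -2.8, -1.9, -1.3, -1.3, 2.6, -2.1, -0.6, 0.0, 1.3, 2.3, 1.4, 0.1, -1.4]
```

```bash
cat >> h.py <<'E'
def rect(x,y,z,yaw,L,W):
    c,s=np.cos(np.radians(yaw)),np.sin(np.radians(yaw))
    C=np.array([[1,1],[-1,1],[-1,-1],[1,-1]])*[L/2,W/2]
    return np.c_[C@np.array([[c,s],[-s,c]]),np.zeros(4)]+[x,y,z]
def panel(img,cam,ctr,rects,k=5,w=80,h=60):
    x0,y0=int(ctr[0]-w/2),int(ctr[1]-h/2)
    o=cv2.resize(img[y0:y0+h,x0:x0+w],None,fx=k,fy=k,interpolation=cv2.INTER_CUBIC)
    for r,col in rects:
        p=(proj(cam,rect(*r))-[x0,y0]+.5)*k-.5
        cv2.polylines(o,[np.round(p*16).astype(int)],True,col,1,cv2.LINE_AA,4)
    return o
E
cat > ov.py <<'E'
from h import *
import sys
a=cv2.imread("pics/top0.png");b=cv2.imread("pics/side0.png")
Y,G,M=(0,255,255),(0,255,0),(255,0,255)
def go(name,t,d):
    rt=[((t[0],t[1],t[2]+.06,t[3],.076,.064),Y),((t[0],t[1],t[2]+.06,t[3],.042,.030),G),((t[0],t[1],t[2],t[3],.084,.068),M)]
    rd=[((d[0],d[1],d[2]+.044,d[3],.084,.064),Y),((d[0],d[1],d[2]+.05,d[3],.056,.044),G),((d[0],d[1],d[2]+.09,d[3],.04,.026),M),((d[0],d[1],d[2],d[3],.084,.064),M)]
    cv2.imwrite(name,np.vstack([np.hstack([panel(a,"top",(307,237),rt),panel(a,"top",(318,163),rd)]),np.hstack([panel(b,"side",(215,196),rt),panel(b,"side",(224,246),rd)])]))
E
python3 -c "
from ov import *
go('pics/ov1.png',(.4384,-.3401,-.003,16.6),(.602,-.372,-.003,16.2))"
```

```text
(no output)
```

View pics/ov1.png

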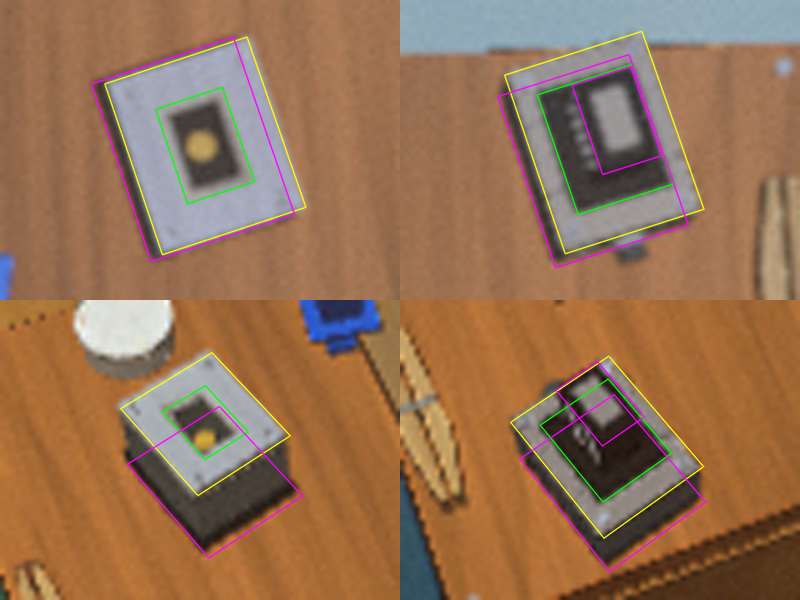

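The model outlines agree with both views: tester at about (0.438, -0.340), yaw 16.6°, and dock at (0.602, -0.372), yaw 16.2°. Heights match the text to within 3 mm. I'll approach above the dock now.

Emit:
carry_out:
  moves:
    - [[36,-9,0,4.4,0],[38,-9,0,4.4,0],[38,-9,0,0,0],[38,-9,0,0,0],[38,-9,0,0,0]]
  newtons: 60

```text
time: 0.92
position: [0.4288, -0.4624, 0.2506]
tool_rot: [180.0, -0.0, 16.2]
wrist_force: [-0.3, -0.7, 0.3]
grip_width: 0.0855
```

Emit:
carry_out:
  moves:
    - [[38,-9,0,0,0],[38,-9,10,0,0],[38,-9,20,0,0],[38,-9,20,0,0],[38,-9,20,0,0]]

```text
time: 1.33
position: [0.594, -0.369, 0.1831]
tool_rot: [179.9, -0.0, 16.2]
wrist_force: [-0.2, -0.3, 0.9]
grip_width: 0.0852
```

```bash
cat >> h.py <<'E'
def todo(x,y,z,yaw):
    s=read_state(); Rt=R.from_euler('xyz',s["tool_rot"],degrees=True).as_matrix()
    print("t",round(s["time"],2),"pos",np.round(s["position"],4),"rot",np.round(s["tool_rot"],2),"F",np.round(s["wrist_force"],1),"w",round(s["grip_width"],4))
    c,sn=np.cos(np.radians(yaw)),np.sin(np.radians(yaw)); Rw=np.array([[c,sn,0],[sn,-c,0],[0,0,-1]])
    print("shift mm (target-yaw tool axes)",np.round(Rw.T@(np.array([x,y,z])-s["position"])*1000,1),"turn",round(s["tool_rot"][2]-yaw,2))
E
python3 -c "
from h import *
todo(.602,-.372,.13,16.2)"
```

```text
t 1.33 pos [ 0.594  -0.369   0.1831] rot [ 1.7993e+02 -5.0000e-02  1.6240e+01] F [-0.2 -0.3  0.9] w 0.0852
shift mm (target-yaw tool axes) [ 6.8  5.1 53.1] turn 0.04
```

Emit:
carry_out:
  moves:
    - [[0,0,20,0,0],[0,0,20,0,0],[0,0,0,0,0],[0,0,0,0,0]]

```text
time: 1.67
position: [0.5913, -0.3691, 0.1419]
tool_rot: [-179.8, 0.1, 16.2]
wrist_force: [0.7, -0.0, -0.0]
grip_width: 0.0854
```

```bash
python3 -c "
from h import *
todo(.602,-.372,.075,16.2)
for c in ('top','side'): cv2.imwrite(f'pics/{c}1.png',camera(c))
a,b=cv2.imread('pics/top1.png'),cv2.imread('pics/side1.png')
cv2.imwrite('pics/m1.png',np.hstack([panel(a,'top',(318,163),[],5),panel(b,'side',(224,236),[],5)]))
"
```

```text
t 1.67 pos [ 0.5913 -0.3691  0.1419] rot [-1.7983e+02  1.3000e-01  1.6240e+01] F [ 0.7 -0.  -0. ] w 0.0854
shift mm (target-yaw tool axes) [ 9.4  5.8 66.9] turn 0.04
```

View pics/m1.png

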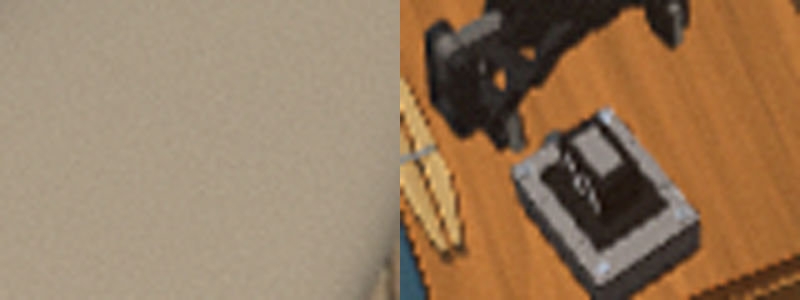

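The arm hides the top view. The side view shows the open fingers above the dock and to either side of the grip, with the jaws across the 26 mm. I'll move over the centre and descend.

Emit:
carry_out:
  moves:
    - [[9,6,0,0,0],[0,0,20,0,0],[0,0,20,0,0],[0,0,20,0,0],[0,0,5,0,0]]

```text
time: 2.18
position: [0.6014, -0.3733, 0.0771]
tool_rot: [-179.9, 0.1, 16.2]
wrist_force: [-0.4, 0.1, 0.2]
grip_width: 0.0853
```

Emit:
carry_out:
  moves:
    - [[0,0,0,0,0],[0,0,0,0,0],[0,0,0,0,0]]

```text
time: 2.43
position: [0.6037, -0.3744, 0.0808]
tool_rot: [179.8, -0.1, 16.2]
wrist_force: [0.4, 0.7, 0.3]
grip_width: 0.0857
```

```bash
python3 -c "
from h import *
todo(.602,-.372,.075,16.2)
b=camera('side');cv2.imwrite('pics/side2.png',b)
cv2.imwrite('pics/m2.png',panel(b,'side',(224,236),[],8))
"
```

```text
t 2.43 pos [ 0.6037 -0.3744  0.0808] rot [ 1.7983e+02 -1.3000e-01  1.6200e+01] F [0.4 0.7 0.3] w 0.0857
shift mm (target-yaw tool axes) [-1.  -2.8  5.8] turn 0.0
```

View pics/m2.png

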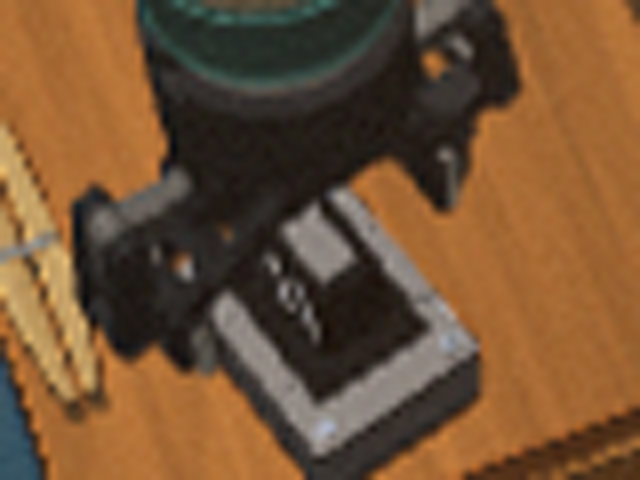

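Emit:
carry_out:
  moves:
    - [[0,0,0,0,0]]

```text
time: 2.57
position: [0.6036, -0.374, 0.0803]
tool_rot: [179.9, -0.1, 16.2]
wrist_force: [-0.1, 0.6, 0.2]
grip_width: 0.0856
```

```bash
python3 -c "
from h import *
for i in range(8):
    camera('side'); s=read_state(); print(s['time'],np.round(s['position'],4),np.round(s['joint_vel'][:4],2))
for z in (.06,.073): print(z,(proj('side',[.602,-.372,z])-[184,206]+.5)*8, (proj('side',[[.602+.0425*.279,-.372-.0425*.96,z],[.602-.0425*.279,-.372+.0425*.96,z]])-[184,206]+.5)*8)
todo(.602,-.372,.075,16.2)
"
```

```text
2.6167 [ 0.6034 -0.3739  0.08  ] [ 0.08  0.38 -0.47 -0.04]
2.6667 [ 0.6032 -0.3736  0.0796] [ 0.08  0.31 -0.43 -0.07]
2.7167 [ 0.603  -0.3735  0.0792] [ 0.02  0.32 -0.44 -0.07]
2.7667 [ 0.6028 -0.3734  0.0789] [-0.    0.16 -0.29 -0.03]
2.8167 [ 0.6027 -0.3732  0.0787] [ 0.02  0.21 -0.22 -0.18]
2.8667 [ 0.6026 -0.3732  0.0785] [ 0.02  0.13 -0.07 -0.02]
2.9167 [ 0.6026 -0.3732  0.0784] [ 0.01  0.05 -0.07 -0.09]
2.9667 [ 0.6025 -0.3732  0.0783] [-0.03  0.11 -0.06 -0.15]
0.06 [[326.22110534 284.49605811]] [[217.52808679 359.61370387]
 [431.41175806 211.79889417]]
0.073 [[323.34720984 265.90745511]] [[213.27523144 341.63138354]
 [429.83038739 192.65243932]]
t 2.97 pos [ 0.6025 -0.3732  0.0783] rot [-1.800e+02  1.000e-02  1.623e+01] F [ 0.8 -0.2 -0.2] w 0.0855
shift mm (target-yaw tool axes) [-0.2 -1.3  3.3] turn 0.03
```

Emit:
carry_out:
  moves:
    - [[0,-1,3,0,0],[0,0,0,0,0],[0,0,0,0,0],[0,0,0,0,1],[0,0,0,0,1]]
  newtons: 60

```text
time: 3.38
position: [0.6023, -0.3723, 0.0753]
tool_rot: [180.0, 0.0, 16.2]
wrist_force: [-0.3, 0.0, -0.4]
grip_width: 0.0639
```

Emit:
carry_out:
  moves:
    - [[0,0,0,0,1],[0,0,0,0,1],[0,0,0,0,1],[0,0,0,0,1],[0,0,0,0,1]]

```text
time: 3.8
position: [0.6025, -0.3724, 0.0756]
tool_rot: [180.0, -0.0, 16.2]
wrist_force: [0.2, -0.0, 1.9]
grip_width: 0.0254
```

Emit:
carry_out:
  moves:
    - [[0,0,0,0,1],[0,0,0,0,1],[0,0,0,0,1],[0,0,0,0,1],[0,0,0,0,1]]

```text
time: 4.22
position: [0.6025, -0.3724, 0.0756]
tool_rot: [180.0, -0.0, 16.2]
wrist_force: [-0.3, -0.3, 1.0]
grip_width: 0.0252
```

Emit:
carry_out:
  moves:
    - [[0,0,-4,0,1],[0,0,-4,0,1],[0,0,-4,0,1],[0,0,-4,0,1],[0,0,-4,0,1]]

```text
time: 4.63
position: [0.6018, -0.3719, 0.0953]
tool_rot: [-179.9, 0.1, 16.2]
wrist_force: [0.1, -0.9, -1.0]
grip_width: 0.0255
```

Emit:
carry_out:
  moves:
    - [[0,0,-8,0,1],[0,0,-8,0,1],[0,0,-12,0,1],[0,0,-14,0,1],[0,0,-14,0,1]]

```text
time: 5.05
position: [0.6019, -0.372, 0.1531]
tool_rot: [-180.0, 0.0, 16.2]
wrist_force: [0.6, -0.8, -0.8]
grip_width: 0.0252
```

Emit:
carry_out:
  moves:
    - [[0,0,-2,0,1],[0,0,0,0,1],[0,0,0,0,1],[0,0,0,0,1],[0,0,0,0,1]]

```text
time: 5.47
position: [0.6015, -0.3717, 0.1521]
tool_rot: [-179.9, 0.1, 16.2]
wrist_force: [-0.4, 0.5, -2.0]
grip_width: 0.0253
```

```bash
python3 -c "
from h import *
b=camera('side');cv2.imwrite('pics/side3.png',b)
todo(.4384,-.3401,.155,16.6)
cv2.imwrite('pics/m3.png',panel(b,'side',(224,220),[],7,100,80))
"
```

```text
t 5.52 pos [ 0.6016 -0.3717  0.1521] rot [-1.799e+02  8.000e-02  1.623e+01] F [ 0.9  0.1 -1.4] w 0.0252
shift mm (target-yaw tool axes) [-147.3  -76.9   -2.9] turn -0.37
```

View pics/m3.png

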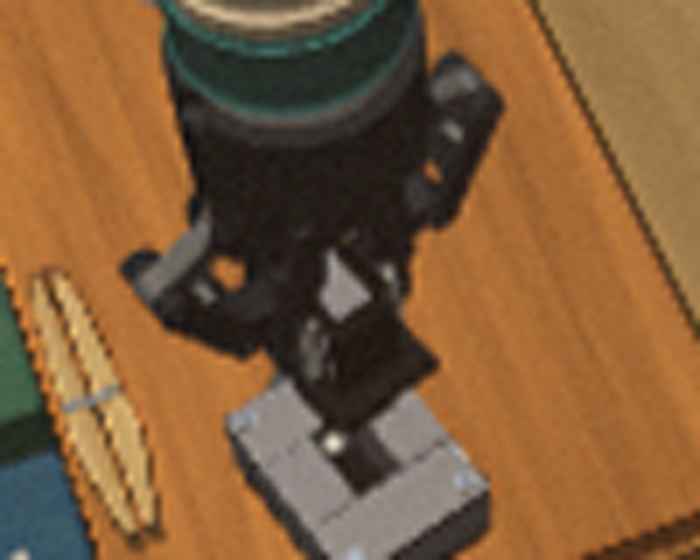

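Side view: the cartridge hangs upright and clear above the dock, and the catch ball shows in the pocket at (335,440). I'll carry it over the tester.

Emit:
carry_out:
  moves:
    - [[-20,-10,0,0,1],[-32,-16,0,0,1],[-37,-19,0,-0.4,1],[-36,-18,0,0,1],[-22,-12,0,0,1]]

```text
time: 5.93
position: [0.4359, -0.3397, 0.152]
tool_rot: [-179.8, 0.2, 16.6]
wrist_force: [-0.5, -0.3, -1.0]
grip_width: 0.0251
```

Emit:
carry_out:
  moves:
    - [[0,0,0,0,1],[0,0,0,0,1],[0,0,0,0,1],[0,0,0,0,1],[0,0,0,0,1]]

```text
time: 6.35
position: [0.4414, -0.3423, 0.1535]
tool_rot: [180.0, -0.0, 16.7]
wrist_force: [0.2, -0.5, -1.5]
grip_width: 0.0249
```

Emit:
carry_out:
  moves:
    - [[0,0,0,0,1],[0,0,0,0,1],[0,0,0,0,1],[0,0,0,0,1],[0,0,0,0,1]]

```text
time: 6.77
position: [0.4402, -0.3417, 0.1533]
tool_rot: [-180.0, 0.0, 16.6]
wrist_force: [0.9, -0.2, -0.9]
grip_width: 0.0254
```

```bash
python3 -c "
from h import *
b=camera('side');cv2.imwrite('pics/side4.png',b)
todo(.4389,-.3405,.124,16.6)
z=.026+read_state()['position'][2]-.0756+.026-.026-.003
p=read_state()['position']; oz=p[2]-.0656-.003
G,M=(0,255,0),(255,0,255)
cv2.imwrite('pics/m4.png',panel(b,'side',(218,188),[((p[0],p[1],oz,16.6,.026,.014),G),((p[0],p[1],oz+.034,16.6,.056,.044),G),((.4384,-.3401,.057,16.6,.042,.030),M)],8,90,70))
"
```

```text
t 6.82 pos [ 0.4402 -0.3417  0.1533] rot [-179.99    0.     16.63] F [-0.4  0.2 -1.1] w 0.0251
shift mm (target-yaw tool axes) [-0.9 -1.5 29.3] turn 0.03
```

View pics/m4.png

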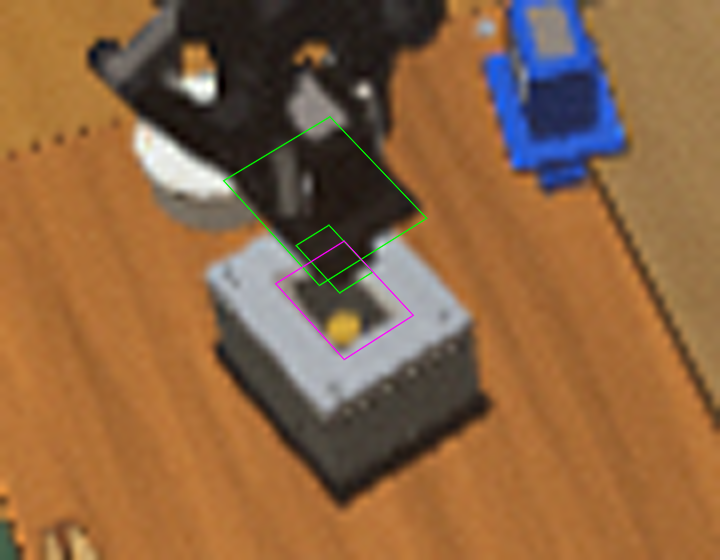

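The overlay outline sits on the cartridge as seen. I'll correct about 1 mm and lower it to the pocket's mouth.

Emit:
carry_out:
  moves:
    - [[-1,-1.5,5,0,1],[0,0,7,0,1],[0,0,7,0,1],[0,0,4,0,1],[0,0,0,0,1]]

```text
time: 7.23
position: [0.4377, -0.3396, 0.1285]
tool_rot: [-179.8, 0.1, 16.6]
wrist_force: [0.1, -0.7, -2.2]
grip_width: 0.0256
```

Emit:
carry_out:
  moves:
    - [[0,0,0,0,1],[0,0,0,0,1],[0,0,0,0,1],[0,0,0,0,1],[0,0,0,0,1]]

```text
time: 7.65
position: [0.4389, -0.3408, 0.1307]
tool_rot: [180.0, -0.0, 16.6]
wrist_force: [1.0, 0.5, -0.3]
grip_width: 0.0252
```

Emit:
carry_out:
  moves:
    - [[0,0,2,0,1],[0,0,2,0,1],[0,0,2,0,1],[0,0,2,0,1],[0,0,2,0,1]]

```text
time: 8.07
position: [0.4386, -0.3405, 0.12]
tool_rot: [-180.0, 0.0, 16.6]
wrist_force: [-0.1, -0.7, -1.1]
grip_width: 0.0254
```

Emit:
carry_out:
  moves:
    - [[0,0,2,0,1],[0,0,2,0,1],[0,0,2,0,1],[0,0,2,0,1],[0,0,2,0,1]]

```text
time: 8.48
position: [0.4387, -0.3406, 0.1101]
tool_rot: [-180.0, 0.0, 16.6]
wrist_force: [0.2, 0.4, -0.2]
grip_width: 0.0253
```

Emit:
carry_out:
  moves:
    - [[0,0,1,0,1],[0,0,1,0,1],[0,0,1,0,1],[0,0,1,0,1],[0,0,1,0,1]]

```text
time: 8.9
position: [0.4388, -0.3407, 0.1054]
tool_rot: [180.0, -0.0, 16.6]
wrist_force: [-0.4, 0.2, 2.9]
grip_width: 0.0255
```

Plunger contact came at the predicted height with no side force. I'll press on.

Emit:
carry_out:
  moves:
    - [[0,0,2,0,1],[0,0,2,0,1],[0,0,2,0,1],[0,0,2,0,1],[0,0,1,0,1]]

```text
time: 9.32
position: [0.4388, -0.3407, 0.0966]
tool_rot: [180.0, -0.0, 16.6]
wrist_force: [-1.3, 2.7, 6.5]
grip_width: 0.0253
```

Emit:
carry_out:
  moves:
    - [[0,0,1,0,1],[0,0,1,0,1],[0,0,0.5,0,1],[0,0,0,0,1],[0,0,0,0,1]]

```text
time: 9.73
position: [0.4388, -0.3407, 0.0945]
tool_rot: [180.0, -0.0, 16.6]
wrist_force: [-1.8, 2.4, 6.7]
grip_width: 0.0253
```

Emit:
carry_out:
  moves:
    - [[0,0,0.5,0,1],[0,0,0,0,1],[0,0,0,0,1],[0,0,0,0,1],[0,0,0,0,1]]

```text
time: 10.15
position: [0.4388, -0.3407, 0.0941]
tool_rot: [180.0, -0.0, 16.6]
wrist_force: [-2.2, 2.2, 7.9]
grip_width: 0.0251
```

Emit:
carry_out:
  moves:
    - [[-0.4,-1,0,0,1],[0,0,0,0,1],[0,0,0.5,0,1],[0,0,0,0,1],[0,0,0,0,1]]

```text
time: 10.57
position: [0.4388, -0.3406, 0.0939]
tool_rot: [179.9, -0.1, 16.6]
wrist_force: [-1.6, 1.0, 6.9]
grip_width: 0.0252
```

Emit:
carry_out:
  moves:
    - [[0,0,0.5,0,1],[0,0,0.5,0,1],[0,0,0,0,1],[0,0,0,0,1],[0,0,0,0,1]]

```text
time: 10.98
position: [0.4387, -0.3406, 0.093]
tool_rot: [179.9, -0.0, 16.6]
wrist_force: [-1.9, 0.6, 7.3]
grip_width: 0.0249
```

Emit:
carry_out:
  moves:
    - [[0,0,0.5,0,1],[0,0,0,0,1],[0,0,0.5,0,1],[0,0,0,0,1],[0,0,0,0,1]]

```text
time: 11.4
position: [0.4387, -0.3406, 0.092]
tool_rot: [179.9, -0.1, 16.6]
wrist_force: [-1.1, 1.0, 8.2]
grip_width: 0.0253
```

Emit:
carry_out:
  moves:
    - [[0,0,0.5,0,1],[0,0,0,0,1],[0,0,0.5,0,1],[0,0,0,0,1],[0,0,0,0,1]]

```text
time: 11.82
position: [0.4388, -0.3406, 0.0916]
tool_rot: [179.9, -0.1, 16.6]
wrist_force: [-1.8, 1.4, 10.3]
grip_width: 0.0253
```

Emit:
carry_out:
  moves:
    - [[0,0,0.5,0,1],[0,0,0,0,1],[0,0,0.5,0,1],[0,0,0,0,1],[0,0,0,0,1]]

```text
time: 12.23
position: [0.4388, -0.3406, 0.0915]
tool_rot: [179.9, -0.1, 16.6]
wrist_force: [-3.1, 2.6, 17.0]
grip_width: 0.0252
```

Emit:
carry_out:
  moves:
    - [[0,0,0.5,0,1],[0,0,0,0,1],[0,0,0,0,1],[0,0,0,0,1],[0,0,0,0,1]]

```text
time: 12.65
position: [0.4388, -0.3406, 0.0915]
tool_rot: [179.9, -0.1, 16.6]
wrist_force: [-4.6, 4.2, 19.1]
grip_width: 0.0249
```

The z reading has stopped at 0.0915 m and force is building, so the shoulder is on the rim at about 10 N beyond the spring. I'll hold and check for drift.

Emit:
carry_out:
  moves:
    - [[0,0,0,0,1],[0,0,0,0,1],[0,0,0,0,1],[0,0,0,0,1],[0,0,0,0,1]]

```text
time: 13.07
position: [0.4388, -0.3406, 0.0915]
tool_rot: [179.9, -0.1, 16.6]
wrist_force: [-4.7, 4.3, 20.7]
grip_width: 0.0252
```

Emit:
carry_out:
  moves:
    - [[0,0,0,0,1],[0,0,0,0,1],[0,0,0,0,1],[0,0,0,0,1],[0,0,0,0,1]]

```text
time: 13.48
position: [0.4388, -0.3406, 0.0915]
tool_rot: [179.9, -0.1, 16.6]
wrist_force: [-3.9, 4.6, 20.1]
grip_width: 0.0252
```

```bash
python3 -c "
from h import *
F=[]
for i in range(8):
    b=camera('side'); F.append(read_state()['wrist_force'])
print(np.round(F,1)); todo(.4389,-.3405,.0916,16.6)
cv2.imwrite('pics/m5.png',panel(b,'side',(218,188),[],8,90,70))
"
```

```text
[[-5.4  3.1 20.5]
 [-5.5  4.4 18.7]
 [-5.1  4.2 19.9]
 [-4.1  3.2 19.2]
 [-4.6  3.5 20.1]
 [-4.9  3.1 20.3]
 [-4.9  4.1 20.2]
 [-6.3  3.2 20.2]]
t 13.88 pos [ 0.4388 -0.3406  0.0915] rot [ 1.7986e+02 -5.0000e-02  1.6630e+01] F [-6.3  3.2 20.2] w 0.0254
shift mm (target-yaw tool axes) [ 0.1 -0.1 -0.1] turn 0.03
```

View pics/m5.png

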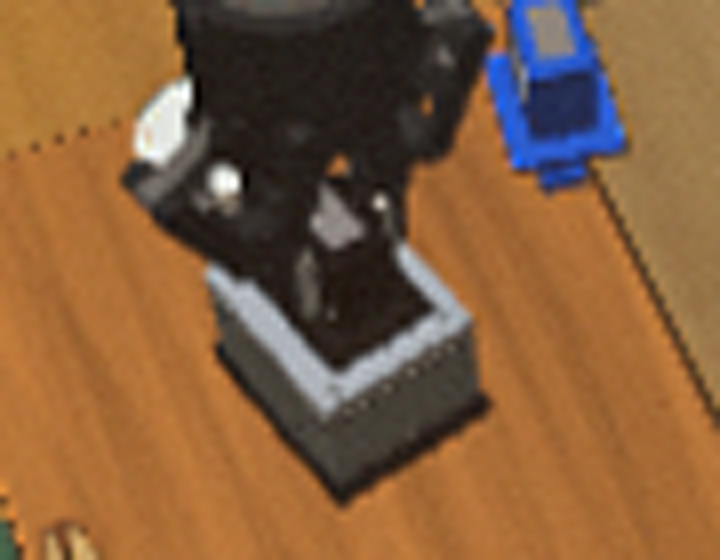

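The shoulder sits flat and centred on the rim. The force is steady at about 20 N, roughly 11 N of it on the rim, so I'm handing in.

```bash
python3 -c "
from plant import *
print(job_done())"
```

```text
the job is handed in; nothing more can be done
None
```

I pulled the black cartridge straight up out of the dock and lowered it into the tester's pocket. I pressed it down until the shoulder met the steel rim, and handed the job in at about 14 s with it still gripped. `job_done()` gives no verdict, so the result is unconfirmed.

**Last checks**
- **Height:** the tool's z stopped at 0.0915 m; I had worked out 0.0916 m for a fully seated cartridge.
- **Force:** the wrist force held steady at about 20 N upward. That leaves an estimated 11 N on the rim after subtracting the spring's push and allowing for the cartridge's weight.
- **Grip and tilt:** finger opening was 25 mm and the tool was within 0.2° of vertical.
- **Picture:** the last side view shows the shoulder flat and centred on the rim.

**What disagreed or stayed unchecked**
- **Camera heights:** they read about 3 mm lower than the text, which I put down to calibration.
- **Side force:** about 6 N remained, probably because the stem is touching the pocket wall. A 1 mm correction did not fully remove it.
- **Bystanders:** I did not measure their positions afterwards. Nothing touched them as far as the forces and pictures showed.

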